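Set the plate press with a gap gauge

TASK

Set the spacing of the small plate press: take the thinner-bladed of the two gap gauges out of the black rack and slide it flat between the press's two plates from the front, blade first, straight and central, until its handle butts against the lower plate, then let go of it there. Do it gently without ramming the press, and leave the thick gauge in the rack and the jar and the beaker where they stand.

Things in the scene. Friction and masses are not known exactly. Their poses are not given: they have to be found in the camera images.
- gauge: Thin gauge, 0.24 kg. Handle 95 long, 14 thick, 36 wide, round end; blade 80 long, 8 thick, 28 wide, centred, so the handle's front is a shoulder 3 mm proud of the blade's faces; last 18 mm taper to a 2 mm tip. Origin mid-section at the shoulder; x to the tip, y thickness, z width. Starts on edge (z up): stand it on the desk, tip it flat, retake it across the handle's width. Either face may be up.
- gauge_tip (a point): Middle of the thin gauge's blade tip, 80 mm ahead of its origin along x.
- gauge_thick: The other gauge: same handle and frame, blade 14 mm thick, as thick as its handle. It stays in the rack.
- rack: Black plastic rack 150 x 132 mm, floor 8 mm thick; origin mid underside, x along the gauges (blades to +x). They stand on edge on its floor at y = +34 and -34 mm (either way round), origins 5 mm ahead of the rack's, 26 mm up, in 17 mm notches of two cross bars at x = -55 (top 30 mm up) and x = +60 mm (top 34 mm), each 10 mm thick; between the bars they are free on both sides.
- press: Plate press, 140 mm tall, fixed; origin mid underside of its grey base, front to -x. Lower plate 12 mm thick, x -60 to +70, 112 mm wide; upper plate's underside from x = -24 back, with a lip sloping up and forward to x = -35: the front 25 mm of the lower plate is an open ledge. Ledge top 46 to 62 mm above the desk, not measured: feel for it with the blade. Gauge home: its origin at x = -60 mm.
- press_upper (a joint): Rise (m) of the sprung upper plate (steel, on two posts at x = +20, y = +-48 mm under a bridge). 0 at rest: gap 6 mm over the lower plate; 0.002 when it lies on the thin blade. Pressed down with about 5 N.
- jar: Specimen jar with a screw cap, 55 mm wide, 68 mm tall, origin at its underside. A bystander.
- beaker: Small clear beaker, 53 mm wide, 63 mm tall, origin at its underside. A bystander.

How it is judged:
By the outcome, as a careful person would: the job done as asked, in the order asked, and still so for the second after the job is handed in, with the robot touching nothing.
It also fails if it takes over 61 s, if anything falls off the work surface, if the arm or the gripper's body presses on something with over 40 N, if the wrist force passes 120 N, or if a joint passes its speed limit or range.

ROBOT

A 6-joint arm with a two-finger parallel gripper is mounted at the origin on a cart in front of the work surface, level with it; the furniture and walls round the work are solid. World frame = base frame: x ahead of the robot, y to its left, z up, the work surface at z = 0. Lengths are in m, angles in rad, forces in N, time in s.
With the tool pointing down it reaches from about 0.275 to 0.725 m from the base axis. Payload 15.9 kg.
Tool frame: the origin (TCP) lies on the centre line of the jaws, within the pads' length; the fingertips stand 25 mm ahead of it and the grasp point (between the pads) lies 6 mm ahead of it; z points along the fingers, y is the line along which they close (so a half turn about z gives the same grasp; the last joint's range is limited). The gripper opens to 85 mm and grips with 20 to 120 N. Pads are 22 mm wide; open, the fingers measure 114 mm over their backs; the gripper's body (76 mm by 85 mm) begins 54 mm behind the grasp point. The pads swing forward as they close: fully open they stand 13 mm farther back than shut.
Start: joints at [-1.231, 0.213, -0.034, 1.323, 0, 1.571], TCP at [0.167, -0.471, 0.235] pointing down, gripper open.
Joint ranges: [-2.98, 2.98], [-0.74, 1.72], [-1.14, 1.35], [-2.1, 2.04], [-1.57, 1.44], [-3.14, 3.14]. Speed limits (rad/s): [1.89, 1.89, 2.39, 2.57, 3.14, 3.14].

INTERFACE

Orientations are given as a 3x3 rotation matrix whose columns are the frame's x, y, z axes.
In Python, from bench import bot gives the robot as it stands. The module is installed in compiled form; this text tells all that it offers.
- The arm moves only by the shell command python3 -m pendant 'ROWS'. ROWS is JSON, a list of rows, each a list of 3 entries, a list of its own where there are three numbers: the shift along the tool's x, y, z in units of 50 mm (1.0 is 50 mm), then the turn, a rotation vector about the tool's x, y, z in degrees, then the closure, from 0 (fully open) to 1 (shut). In form: [[[dx, dy, dz], [wx, wy, wz], claw], ...]. A call has 1 to 5 rows; each row shifts and turns the commanded pose from where the row before left it, along the tool's axes as they then stand; what a row does not reach is not made up. A row lasts 1/10 s, in which the tool goes at most 50 mm and 8.59 degrees, less where a joint would pass 70% of its speed; a pose out of reach is approached as far as the arm can. A call is refused whole if a number of a shift passes 1 or a number of a turn 8.59, either way. A call with a gripper value outside its range is refused whole. The fingers move at their own pace and stop on an object; the grip force is fixed at half the most. Time passes only in rows, so rows that do not move let the fingers close. It gives the time, the measured TCP pose, the force, the opening and the grip force at its end, in the units of the state.
- bot.read_state(): the state, without advancing time (a new reading comes with each control period).
- bot.camera(name): name is "scene" or "side" or "wrist"; returns the picture (400x640x3 uint8, blue, green, red); there is no depth.
- bot.camera_params(name): a dict with "fx", "fy", "cx", "cy" (pixels), "rvec" (rotation vector, rad) and "tvec" (3), from world to camera coordinates, as OpenCV has them. Camera axes: x right, y down, z forward; pixel columns grow to the right and rows downward; lengths in m; the calibration is good to about 2 mm. A picture is of the moment at which its call begins: read the wrist's pose just before it. camera_params takes no time and is no camera call; for the wrist camera it gives the pose at the moment of the call.
- bot.finish_job(): hands the job in; it is judged then, once.
Trained networks look in the newest picture that a camera, given by its name, has taken for a name from the list of things; names that differ only in an ending like _2 or _b are one class to them, and where a whole thing is asked for, a point or a joint stands for the part that bears it (a point fixed in the world has none). Each returns a list of dicts, best first, with "confidence" (0 to 1); they miss things now and then, are a little off and sometimes report something else, mostly with a low value. They report only what shows in the picture. A call takes as long as a camera call.
- bot.recognise(camera, thing): "location" ([row, column] as shares, 0 to 1, of the picture: columns of its width, rows of its height, amid what is visible of it).
- bot.outline_of(camera, thing): "mask" (400x640 bool, what is visible of it) and "location" ([row, column] as shares, 0 to 1, of the picture: columns of its width, rows of its height, amid what is visible of it).
- bot.place_of(camera, thing): "location" ([row, column] as shares, 0 to 1, of the picture: columns of its width, rows of its height: a listed point, or the origin of a listed thing).
The state is a dict: "time_s": time; "q": joint angles; "joint_vel": joint speeds; "tau": joint torques, N m; "tcp_pos": TCP position; "eef_rot": TCP orientation; "force": force on the tool from outside, world axes, zero at the start; "wrist_torque": the same for the moment, N m; "finger_gap": finger opening in m; "grasp_force": force on a finger pad.
Only numpy, scipy, OpenCV 4.12 (cv2) and the standard library are available. Lean on these libraries where they do the work, as an engineer would, in place of code of your own. Each camera call takes 0.05 s, during which the arm holds its last target. There are 200 camera calls.

## Working session

There is one attempt and no reset: what is moved stays moved. The work goes in short steps, Python scripts to look and compute and a shell command to move; the robot and the scene stay as the last step left them, time stands still between calls to the robot, and variables do not carry over. Pictures are saved under pics/ and viewed, at most 13 in all, crops included, and the job is handed in when it is done.

```bash
mkdir -p pics; cat > h.py <<'E'
import numpy as np,cv2
from bench import bot
def P(cam):
    p=bot.camera_params(cam);R=cv2.Rodrigues(np.array(p["rvec"],float))[0];return p,R,np.array(p["tvec"],float).ravel()
def proj(cam,X):
    p,R,t=P(cam);c=R@np.asarray(X,float).T+t[:,None];return np.array([p["fx"]*c[0]/c[2]+p["cx"],p["fy"]*c[1]/c[2]+p["cy"]]).T
def ray(cam,uv):
    p,R,t=P(cam);d=R.T@np.array([(uv[0]-p["cx"])/p["fx"],(uv[1]-p["cy"])/p["fy"],1]);return -R.T@t,d
def onz(cam,uv,z):
    o,d=ray(cam,uv);return o+d*(z-o[2])/d[2]
def tri(a):
    A=np.zeros((3,3));b=np.zeros(3)
    for cam,uv in a:
        o,d=ray(cam,uv);d=d/np.linalg.norm(d);M=np.eye(3)-np.outer(d,d);A+=M;b+=M@o
    return np.linalg.solve(A,b)
def px(l): return np.array([l[1]*640,l[0]*400])
E
python3 - <<'E'
from h import *
np.set_printoptions(precision=3,suppress=True)
ims=[]
for c in("scene","side"):
    im=bot.camera(c);cv2.imwrite(f"pics/{c}0.png",im)
    print(c,-P(c)[1].T@P(c)[2])
r={}
for th in["gauge","gauge_tip","gauge_thick","rack","press","jar","beaker"]:
    for c in("scene","side"):
        for d in bot.place_of(c,th)[:2]:
            print(th,c,round(d["confidence"],2),px(d["location"]))
            r.setdefault((th,c),px(d["location"]))
    if (th,"scene") in r and (th,"side") in r: print("  ->",tri([("scene",r[th,"scene"]),("side",r[th,"side"])]))
s=bot.read_state();print(s)
E
```

```text
scene [0.032 0.747 0.756]
side [ 0.107 -1.185  0.753]
gauge scene 0.94 [285.12 269.6 ]
gauge scene 0.37 [261.632 261.   ]
gauge side 0.67 [260.992 185.32 ]
  -> [0.542 0.244 0.029]
gauge_tip scene 0.6 [260.224 259.88 ]
gauge_tip side 0.7 [281.728 182.   ]
  -> [0.616 0.253 0.022]
gauge_thick scene 0.62 [266.88 289.8 ]
gauge_thick side 0.91 [253.12 178.8 ]
gauge_thick side 0.62 [285.12 179.  ]
  -> [0.535 0.31  0.024]
rack scene 0.65 [283.52 288.48]
rack side 0.8 [253.312 193.68 ]
  -> [ 0.525  0.266 -0.006]
press scene 0.95 [339.584 199.32 ]
press side 0.67 [336.512 237.92 ]
  -> [ 0.65  -0.094 -0.008]
jar scene 0.8 [361.216 154.48 ]
jar side 0.97 [406.4 279.4]
  -> [ 0.735 -0.334 -0.004]
beaker scene 0.75 [419.008 181.32 ]
beaker scene 0.27 [366.976 152.32 ]
beaker side 0.81 [320.896 289.12 ]
  -> [ 0.507 -0.307  0.007]
{'time_s': 0.8, 'q': array([-1.231,  0.213, -0.034,  1.323, -0.   ,  1.571]), 'joint_vel': array([-0.002,  0.001,  0.001, -0.002, -0.001, -0.   ]), 'tau': array([ -0.002, -68.59 ,  48.732,   0.001,  -0.   ,   0.   ]), 'tcp_pos': array([ 0.167, -0.471,  0.235]), 'eef_rot': array([[ 0.943,  0.333,  0.   ],
       [ 0.333, -0.943, -0.   ],
       [-0.   ,  0.   , -1.   ]]), 'force': array([0.002, 0.248, 0.328]), 'wrist_torque': array([ 0.058, -0.007, -0.013]), 'grasp_force': 0.0, 'finger_gap': 0.08538348062019978}
```

View pics/scene0.png

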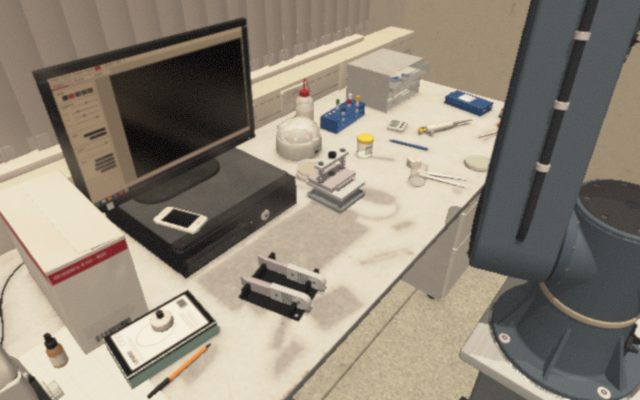

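View pics/side0.png

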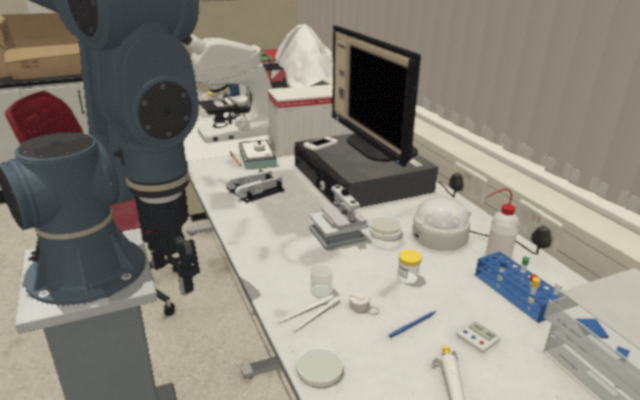

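The scene view shows the rack at about (285,287), the press at (337,185), the jar at (365,145) and the beaker at (415,172). The networks place the thin gauge on the press side of the rack (y≈0.244). The side view agrees. I'll move over the rack for a look with the wrist camera.

```bash

python3 -m pendant '[[[0.65,-0.72,-0.1],[0,0,0],0],[[0.65,-0.72,-0.1],[0,0,0],0],[[0.65,-0.72,-0.1],[0,0,0],0],[[0.65,-0.72,-0.1],[0,0,0],0],[[0.65,-0.72,-0.1],[0,0,0],0]]'
python3 -m pendant '[[[0.65,-0.72,-0.1],[0,0,0],0],[[0.65,-0.72,-0.1],[0,0,0],0],[[0.65,-0.72,-0.1],[0,0,0],0],[[0.65,-0.72,-0.1],[0,0,0],0],[[0.65,-0.72,-0.1],[0,0,0],0]]'
python3 -m pendant '[[[0.65,-0.72,-0.1],[0,0,0],0],[[0.65,-0.72,-0.1],[0,0,0],0],[[0.65,-0.72,-0.1],[0,0,0],0],[[0.65,-0.72,-0.1],[0,0,0],0],[[0,0,0],[0,0,0],0]]'
python3 - <<'E'
from h import *
np.set_printoptions(precision=4,suppress=True)
s=bot.read_state();print(s["time_s"],s["tcp_pos"],s["eef_rot"])
im=bot.camera("wrist");cv2.imwrite("pics/w1.png",im);print(-P("wrist")[1].T@P("wrist")[2],P("wrist")[1])
for th in["gauge","gauge_tip","gauge_thick","rack"]:
    for d in bot.place_of("wrist",th)[:2]:
        print(th,round(d["confidence"],2),px(d["location"]),onz("wrist",px(d["location"]),0 if th=="rack" else .026))
E
```

```text
time_s: 1.3
tcp_pos: [0.26, -0.2458, 0.2598]
eef_rot: [[0.943, 0.333, 0.001], [0.333, -0.943, -0.0], [0.0, 0.001, -1.0]]
force: [1.1, -0.8, 1.0]
finger_gap: 0.0854
grasp_force: 0.0
time_s: 1.8
tcp_pos: [0.3495, -0.0333, 0.2838]
eef_rot: [[0.943, 0.333, 0.001], [0.333, -0.943, -0.0], [0.001, 0.001, -1.0]]
force: [1.7, -1.2, -0.5]
finger_gap: 0.0855
grasp_force: 0.0
time_s: 2.3
tcp_pos: [0.425, 0.1484, 0.3028]
eef_rot: [[0.941, 0.338, -0.0], [0.338, -0.941, 0.001], [-0.0, -0.001, -1.0]]
force: [-0.1, 0.0, -0.5]
finger_gap: 0.0851
grasp_force: 0.0
2.3 [0.425  0.1484 0.3028] [[ 0.9413  0.3376 -0.0004]
 [ 0.3376 -0.9413  0.0008]
 [-0.0001 -0.0009 -1.    ]]
[0.4958 0.1716 0.4425] [[ 0.3384 -0.941   0.0012]
 [-0.8987 -0.3228  0.2968]
 [-0.2789 -0.1015 -0.9549]]
gauge 0.94 [279.872  45.6  ] [0.544  0.2357 0.026 ]
gauge_thick 0.74 [223.424  42.48 ] [0.5247 0.299  0.026 ]
rack 0.83 [254.528  53.   ] [0.5283 0.2661 0.    ]
rack 0.66 [224.896  39.   ] [0.5313 0.3061 0.    ]
```

View pics/w1.png

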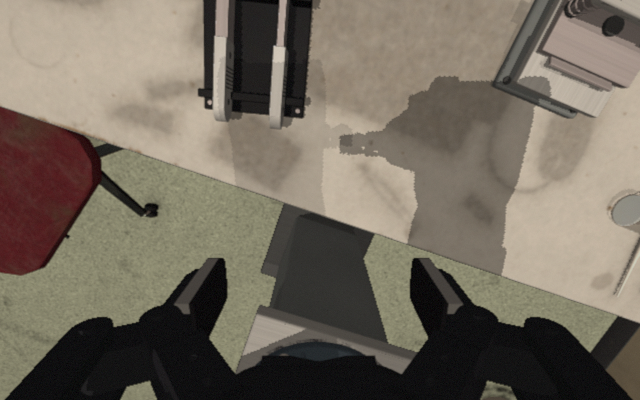

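The wrist view shows the rack at top centre (255,53). The right-hand gauge (column ~283) has the stepped thin blade, and the press is at the top right. I'll move closer.

```bash

python3 -m pendant '[[[0.8,-0.5,0],[0,0,0],0],[[0.8,-0.5,0],[0,0,0],0],[[0.4,-0.2,0],[0,0,0],0],[[0,0,0],[0,0,0],0],[[0,0,0],[0,0,0],0]]'
python3 - <<'E'
from h import *
np.set_printoptions(precision=4,suppress=True)
s=bot.read_state();print(s["time_s"],s["tcp_pos"],s["eef_rot"])
im=bot.camera("wrist");cv2.imwrite("pics/w2.png",im)
for th in["gauge","gauge_tip","gauge_thick","rack","press"]:
    for d in bot.place_of("wrist",th)[:2]:
        print(th,round(d["confidence"],2),px(d["location"]),onz("wrist",px(d["location"]),0 if th in("rack","press") else .026))
for th in["gauge","gauge_thick"]:
    m=bot.outline_of("wrist",th)[0];ys,xs=np.where(m["mask"]);print(th,m["confidence"],len(xs),xs.min(),xs.max(),ys.min(),ys.max())
    for y in range(ys.min(),ys.max(),12):
        a=xs[ys==y];print(y,a.min(),a.max(),onz("wrist",(a.min(),y),.044)[:2],onz("wrist",(a.max()+1,y),.044)[:2])
E
```

```text
time_s: 3.05
tcp_pos: [0.5067, 0.2082, 0.3037]
eef_rot: [[0.929, 0.369, -0.009], [0.369, -0.929, 0.021], [-0.001, -0.023, -1.0]]
force: [-0.0, 0.6, -0.2]
finger_gap: 0.0858
grasp_force: 0.0
3.05 [0.5067 0.2082 0.3037] [[ 0.9294  0.369  -0.0089]
 [ 0.3692 -0.9291  0.0209]
 [-0.0005 -0.0227 -0.9997]]
gauge 0.78 [309.504 130.48 ] [0.5411 0.2401 0.026 ]
gauge_tip 0.83 [322.176  65.4  ] [0.6197 0.2542 0.026 ]
gauge_thick 0.67 [257.408 121.8  ] [0.5262 0.3072 0.026 ]
rack 0.7 [284.928 130.2  ] [0.5266 0.2728 0.    ]
press 0.93 [568.576 139.12 ] [ 0.6608 -0.0928  0.    ]
gauge 0.94 1245 298 321 64 200
64 320 321 [0.6186 0.2569] [0.6194 0.2548]
76 316 321 [0.6046 0.2565] [0.6073 0.2498]
88 314 320 [0.5913 0.2537] [0.5944 0.2459]
100 313 319 [0.5781 0.2498] [0.5813 0.2419]
112 310 317 [0.5638 0.2481] [0.5674 0.239 ]
124 310 316 [0.5504 0.2429] [0.5537 0.2348]
136 304 316 [0.534  0.2445] [0.5401 0.2294]
148 303 315 [0.5196 0.2404] [0.5258 0.2251]
160 302 313 [0.5049 0.2361] [0.5106 0.2218]
172 301 311 [0.4898 0.2317] [0.4951 0.2184]
184 299 310 [0.4738 0.2284] [0.4798 0.2138]
196 298 308 [0.458  0.2238] [0.4635 0.2103]
gauge_thick 0.71 2099 246 272 53 193
53 263 265 [0.605  0.3232] [0.6063 0.32  ]
65 258 271 [0.5905 0.3246] [0.5967 0.3092]
77 256 269 [0.5771 0.3226] [0.5833 0.307 ]
89 255 270 [0.5639 0.3194] [0.5711 0.3015]
101 254 269 [0.5504 0.3162] [0.5576 0.2981]
113 253 267 [0.5365 0.3129] [0.5434 0.2957]
125 252 267 [0.5224 0.3096] [0.5299 0.291 ]
137 250 266 [0.5075 0.3073] [0.5155 0.2874]
149 250 264 [0.4932 0.3026] [0.5004 0.2849]
161 249 263 [0.4781 0.299 ] [0.4853 0.2811]
173 247 263 [0.4621 0.2966] [0.4705 0.276 ]
185 247 261 [0.4468 0.2916] [0.4542 0.2732]
```

View pics/w2.png

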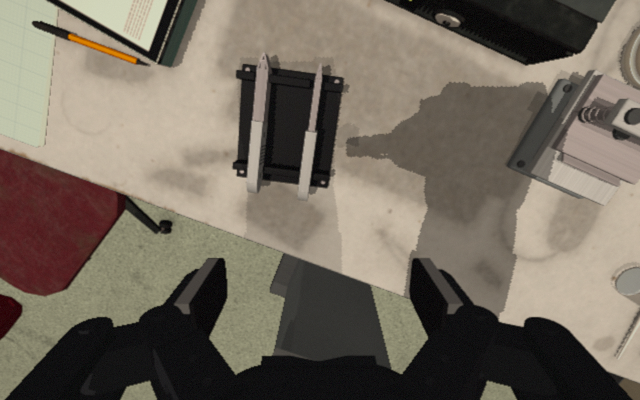

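The wrist view shows the thin gauge from (320,65) at the tip to (303,198) at the handle end, with its shoulder near row 130. The thick gauge is at column ~258 and the press at the right, around (580,140). Estimate: thin gauge origin (0.541,0.240), yaw about 14°.

```bash
cat >> h.py <<'E'
from scipy.spatial.transform import Rotation as Ro
def go(pos,yaw,tiltR=None):
    "turn first (tool axes), then shift in target axes (units of 50mm)"
    s=bot.read_state();R=np.array(s["eef_rot"]);y=np.radians(yaw)
    T=np.array([[np.cos(y),np.sin(y),0],[np.sin(y),-np.cos(y),0],[0,0,-1]])
    if tiltR is not None:T=T@tiltR
    print("t",s["time_s"],"turn",np.round(Ro.from_matrix(R.T@T).as_rotvec(degrees=True),2),"shift",np.round(T.T@(np.array(pos)-s["tcp_pos"])/.05,3))
E
python3 - <<'E'
from h import *
c=np.array([np.cos(np.radians(14)),np.sin(np.radians(14))])
g=np.array([.541,.240])-.025*c
print(g);go([g[0],g[1],.12],14)
m=bot.outline_of("wrist","press")[0];im=bot.camera("wrist")
cv2.imwrite("pics/press_w.png",cv2.resize(im[40:240,470:640],None,fx=3,fy=3,interpolation=cv2.INTER_CUBIC))
E
```

```text
[0.51674261 0.23395195]
t 3.45 turn [-1.31  0.07  7.73] shift [ 0.318 -0.434  3.68 ]Traceback (most recent call last):
  File "<stdin>", line 5, in <module>
IndexError: list index out of range
```

```bash

python3 -m pendant '[[[0,0,0],[-1.3,0.1,7.7],0.5],[[0.16,-0.22,0.7],[0,0,0],0.5],[[0.16,-0.22,0.8],[0,0,0],0.5],[[0,0,0.8],[0,0,0],0.5],[[0,0,0.8],[0,0,0],0.5]]'
python3 -m pendant '[[[0,0,0.6],[0,0,0],0.5],[[0,0,0],[0,0,0],0.5],[[0,0,0],[0,0,0],0.5]]'
python3 - <<'E'
from h import *
np.set_printoptions(precision=4,suppress=True)
s=bot.read_state();print(s["time_s"],s["tcp_pos"],s["eef_rot"])
im=bot.camera("wrist");cv2.imwrite("pics/w3.png",im)
for th in["gauge","gauge_tip"]:
    for d in bot.place_of("wrist",th)[:2]:
        print(th,round(d["confidence"],2),px(d["location"]),onz("wrist",px(d["location"]),.026))
m=bot.outline_of("wrist","gauge")[0];ys,xs=np.where(m["mask"])
for y in range(ys.min()+5,ys.max(),20):
        a=xs[ys==y];print(y,a.min(),a.max(),onz("wrist",(a.min(),y),.044)[:2],onz("wrist",(a.max()+1,y),.044)[:2])
print(proj("wrist",[[.51674,.23395,.044],[.541,.24,.044]]))
E
```

```text
time_s: 4.0
tcp_pos: [0.5288, 0.1917, 0.1481]
eef_rot: [[0.948, 0.319, -0.014], [0.319, -0.947, 0.041], [-0.0, -0.043, -0.999]]
force: [1.1, 0.3, 0.3]
finger_gap: 0.0426
grasp_force: 0.0
time_s: 4.3
tcp_pos: [0.5287, 0.1923, 0.1205]
eef_rot: [[0.947, 0.32, -0.015], [0.32, -0.947, 0.041], [-0.001, -0.044, -0.999]]
force: [-0.4, -0.3, 1.1]
finger_gap: 0.0425
grasp_force: 0.0
4.3 [0.5287 0.1923 0.1205] [[ 0.9474  0.3196 -0.0148]
 [ 0.32   -0.9465  0.041 ]
 [-0.0009 -0.0436 -0.999 ]]
gauge_tip 0.83 [280.192  58.48 ] [0.6213 0.2553 0.026 ]
59 272 281 [0.6178 0.2567] [0.6198 0.2506]
79 267 285 [0.6053 0.2565] [0.6093 0.2447]
99 266 284 [0.5932 0.2537] [0.5973 0.2417]
119 266 283 [0.5809 0.2502] [0.5848 0.2386]
139 265 281 [0.5678 0.2472] [0.5717 0.236 ]
159 263 280 [0.5541 0.2447] [0.5582 0.2327]
179 258 284 [0.5391 0.2442] [0.5455 0.2259]
199 258 283 [0.5247 0.2402] [0.531  0.2223]
219 256 280 [0.5092 0.2375] [0.5155 0.2199]
239 256 280 [0.4936 0.2332] [0.5001 0.2152]
259 275 280 [0.4824 0.2148] [0.484  0.2104]
[[263.272  211.4714]
 [264.3555 178.4244]]
```

View pics/w3.png

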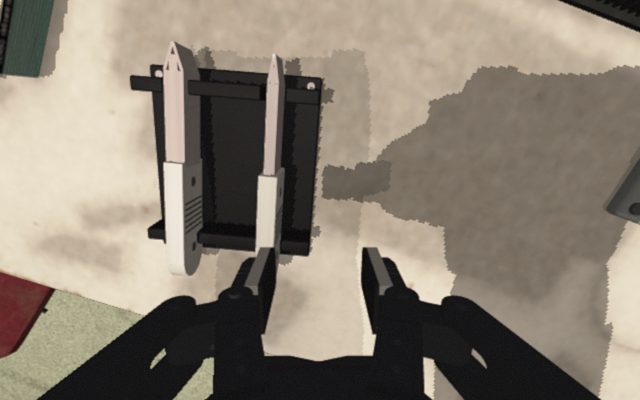

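The view shows the thin gauge at columns 256–284 with the open jaws to its right. The tool is about 30 mm off in y and tilted 2.4°, so I'll look at the joints.

```bash
python3 - <<'E'
from h import *
s=bot.read_state();print(np.round(s["q"],3),np.round(s["joint_vel"],3),np.round(s["tau"],1))
a=[.515,.2315]; go([a[0],a[1],.12],14)
E
```

```text
[ 0.325  0.385 -0.089  1.094  0.044  3.141] [-0.001  0.002 -0.009 -0.007 -0.     0.   ] [  0.  -81.5  46.4   0.1   0.2  -0. ]
t 4.5 turn [-2.5  -0.    4.66] shift [-0.096 -0.825  0.028]
```

Joint 6 is at its limit (3.14). I'll make the half turn, which gives the same grasp.

```bash

python3 -m pendant '[[[0,0,-0.2],[-2.5,0,-8],0.5],[[0,0,0],[0,0,-8.5],0.5],[[0,0,0],[0,0,-8.5],0.5],[[0,0,0],[0,0,-8.5],0.5],[[0,0,0],[0,0,-8.5],0.5]]' | head -3
python3 -m pendant '[[[0,0,0],[0,0,-8.5],0.5],[[0,0,0],[0,0,-8.5],0.5],[[0,0,0],[0,0,-8.5],0.5],[[0,0,0],[0,0,-8.5],0.5],[[0,0,0],[0,0,-8.5],0.5]]' >/dev/null
python3 -m pendant '[[[0,0,0],[0,0,-8.5],0.5],[[0,0,0],[0,0,-8.5],0.5],[[0,0,0],[0,0,-8.5],0.5],[[0,0,0],[0,0,-8.5],0.5],[[0,0,0],[0,0,-8.5],0.5]]' >/dev/null
python3 -m pendant '[[[0,0,0],[0,0,-8.5],0.5],[[0,0,0],[0,0,-8.5],0.5],[[0,0,0],[0,0,-8.5],0.5],[[0,0,0],[0,0,-8.5],0.5],[[0,0,0],[0,0,-5],0.5]]'
python3 - <<'E'
from h import *
s=bot.read_state();print(np.round(s["q"],3))
go([.515,.2315,.12],194)
E
```

```text
time_s: 5.0
tcp_pos: [0.5294, 0.1921, 0.1308]
eef_rot: [[0.485, 0.875, 0.004], [0.875, -0.485, 0.001], [0.003, 0.003, -1.0]]
time_s: 6.5
tcp_pos: [0.5294, 0.1921, 0.1308]
eef_rot: [[-0.996, -0.087, 0.004], [-0.087, 0.996, 0.001], [-0.004, 0.001, -1.0]]
force: [0.2, -0.2, -0.5]
finger_gap: 0.0427
grasp_force: 0.0
[ 0.348  0.377 -0.076  1.114  0.     0.261]
t 6.5 turn [ 0.05  0.22 -9.01] shift [0.088 0.834 0.216]
```

```bash

python3 -m pendant '[[[0,0,0],[0,0.2,-8.5],0.5],[[0.04,0.4,0],[0,0,-0.5],0.5],[[0.05,0.43,0.2],[0,0,0],0.5],[[0,0,0],[0,0,0],0.5],[[0,0,0],[0,0,0],0.5]]' 
python3 - <<'E'
from h import *
np.set_printoptions(precision=4,suppress=True)
go([.515,.2313,.040],194)
im=bot.camera("wrist");cv2.imwrite("pics/w4.png",im)
for th in["gauge","gauge_tip"]:
    for d in bot.place_of("wrist",th)[:1]:
        print(th,round(d["confidence"],2),px(d["location"]),onz("wrist",px(d["location"]),.026))
print(-P("wrist")[1].T@P("wrist")[2])
m=bot.outline_of("wrist","gauge")[0];ys,xs=np.where(m["mask"])
for y in range(ys.min()+5,ys.max(),20):
        a=xs[ys==y];print(y,a.min(),a.max(),onz("wrist",(a.min(),y),.044)[:2],onz("wrist",(a.max()+1,y),.044)[:2])
E
```

```text
time_s: 7.0
tcp_pos: [0.515, 0.2315, 0.1204]
eef_rot: [[-0.972, -0.237, -0.001], [-0.237, 0.972, 0.001], [0.0, 0.001, -1.0]]
force: [-0.3, 0.3, -0.0]
finger_gap: 0.0426
grasp_force: 0.0
t 7.0 turn [ 0.04 -0.02 -0.3 ] shift [ 0.001 -0.004  1.608]
gauge 0.56 [319.296 240.08 ] [0.5437 0.2386 0.026 ]
gauge_tip 0.98 [319.296 320.2  ] [0.6185 0.2568 0.026 ]
[0.442  0.2128 0.26  ]
124 310 328 [0.4552 0.2103] [0.4522 0.2226]
144 310 328 [0.4681 0.2133] [0.465  0.2259]
164 310 329 [0.4815 0.2165] [0.4782 0.23  ]
184 310 329 [0.4954 0.2198] [0.492  0.2335]
204 310 328 [0.5098 0.2232] [0.5066 0.2365]
224 310 328 [0.5248 0.2267] [0.5215 0.2403]
244 311 328 [0.5403 0.2311] [0.5371 0.2443]
264 314 323 [0.5561 0.2372] [0.5542 0.2447]
284 314 322 [0.5731 0.2413] [0.5714 0.2482]
304 314 323 [0.5908 0.2456] [0.5889 0.2533]
324 316 321 [0.609  0.2516] [0.6078 0.2564]
```

View pics/w4.png

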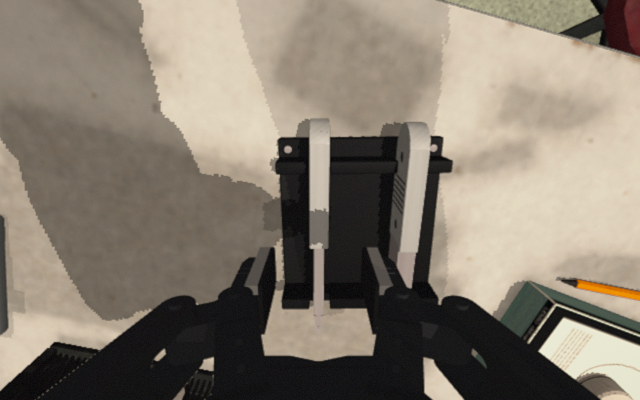

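The gauge is centred between the jaws along column 319, and the thick gauge is clear of the right finger. Descend and grip.

```bash

python3 -m pendant '[[[0,0,0.5],[0,0,-0.3],0.5],[[0,0,0.5],[0,0,0],0.5],[[0,0,0.4],[0,0,0],0.5],[[0,0,0.2],[0,0,0],0.5],[[0,0,0],[0,0,0],0.5]]' 
python3 -m pendant '[[[0,0,0],[0,0,0],1],[[0,0,0],[0,0,0],1],[[0,0,0],[0,0,0],1],[[0,0,0],[0,0,0],1],[[0,0,0],[0,0,0],1]]'
```

```text
time_s: 7.7
tcp_pos: [0.5141, 0.2307, 0.0388]
eef_rot: [[-0.971, -0.241, -0.003], [-0.241, 0.971, -0.0], [0.003, 0.0, -1.0]]
force: [-0.4, 0.4, 0.3]
finger_gap: 0.0428
grasp_force: 0.0
time_s: 8.2
tcp_pos: [0.5154, 0.2316, 0.041]
eef_rot: [[-0.97, -0.241, 0.0], [-0.241, 0.97, 0.001], [-0.001, 0.001, -1.0]]
force: [-0.5, -0.8, 5.0]
finger_gap: 0.0116
grasp_force: 58.7
```

```bash

python3 -m pendant '[[[0,0,-0.2],[0,0,0],1],[[0,0,-0.4],[0,0,0],1],[[0,0,-0.6],[0,0,0],1],[[0,0,-0.6],[0,0,0],1],[[0,0,-0.6],[0,0,0],1]]' 
python3 -m pendant '[[[0.2,-0.5,-0.6],[0,0,0],1],[[0.2,-0.7,-0.6],[0,0,0],1],[[0.2,-0.7,-0.6],[0,0,0],1],[[0.2,-0.7,0],[0,0,0],1],[[0,0,0],[0,0,0],1]]'
python3 - <<'E'
from h import *
np.set_printoptions(precision=4,suppress=True)
print(onz("scene",(300,388),0),onz("scene",(400,255),0),onz("scene",(470,200),0))
s=bot.read_state();print(s["time_s"],s["tcp_pos"],s["eef_rot"],s["finger_gap"],s["grasp_force"])
im=bot.camera("wrist");cv2.imwrite("pics/w5.png",im)
for th in["gauge","gauge_tip","press"]:
  for c in ("wrist","scene","side"):
    for d in bot.place_of(c,th)[:1]:
        print(th,c,round(d["confidence"],2),px(d["location"]),onz(c,px(d["location"]),0) if th=="press" else "")
E
```

```text
time_s: 8.7
tcp_pos: [0.5147, 0.2312, 0.162]
eef_rot: [[-0.97, -0.241, -0.001], [-0.241, 0.97, 0.001], [0.001, 0.001, -1.0]]
force: [0.1, 1.7, -1.2]
finger_gap: 0.0115
grasp_force: 58.9
time_s: 9.2
tcp_pos: [0.5077, 0.0921, 0.2518]
eef_rot: [[-0.971, -0.238, 0.001], [-0.238, 0.971, -0.0], [-0.001, -0.0, -1.0]]
force: [0.2, -0.7, -2.4]
finger_gap: 0.0119
grasp_force: 59.1
[0.3407 0.4237 0.    ] [0.3827 0.0045 0.    ] [ 0.3462 -0.3253  0.    ]
9.2 [0.5077 0.0921 0.2518] [[-0.9713 -0.2379  0.0014]
 [-0.2379  0.9713 -0.0001]
 [-0.0013 -0.0004 -1.    ]] 0.011877202232532854 59.07866835594177
gauge wrist 0.94 [313.92 291.2 ] 
gauge scene 0.94 [285.12 269.6 ] 
gauge side 0.67 [260.992 185.32 ] 
gauge_tip scene 0.6 [260.224 259.88 ] 
gauge_tip side 0.7 [281.728 182.   ] 
press wrist 0.61 [160.384 240.   ] [ 0.6546 -0.0865  0.    ]
press scene 0.95 [339.584 199.32 ] [ 0.639  -0.0838  0.    ]
press side 0.67 [336.512 237.92 ] [ 0.6478 -0.1029  0.    ]
```

View pics/w5.png

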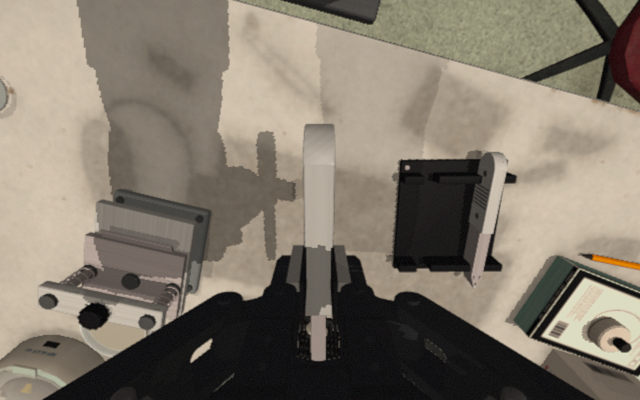

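The gauge is held at columns 305–335, the rack with the thick gauge is on the right, and the press is at the lower left. I'll set the gauge on edge here, on clear desk.

```bash

python3 -m pendant '[[[0,0,0.7],[0,0,0],1],[[0,0,0.8],[0,0,0],1],[[0,0,0.8],[0,0,0],1],[[0,0,0.8],[0,0,0],1],[[0,0,0.6],[0,0,0],1]]' 
python3 -m pendant '[[[0,0,0.3],[0,0,0],1],[[0,0,0.15],[0,0,0],1],[[0,0,0.1],[0,0,0],1],[[0,0,0.06],[0,0,0],1],[[0,0,0],[0,0,0],1]]'
python3 -m pendant '[[[0,0,0],[0,0,0],1],[[0,0,0],[0,0,0],1]]'
```

```text
time_s: 10.2
tcp_pos: [0.5062, 0.0955, 0.0623]
eef_rot: [[-0.97, -0.242, -0.003], [-0.242, 0.97, -0.0], [0.003, 0.001, -1.0]]
force: [0.2, 0.0, -1.6]
finger_gap: 0.0117
grasp_force: 59.1
time_s: 10.7
tcp_pos: [0.5075, 0.0956, 0.0345]
eef_rot: [[-0.97, -0.241, -0.001], [-0.241, 0.97, 0.0], [0.001, 0.001, -1.0]]
force: [-1.3, -0.4, -1.4]
finger_gap: 0.0121
grasp_force: 59.1
time_s: 10.9
tcp_pos: [0.5076, 0.0955, 0.0346]
eef_rot: [[-0.97, -0.241, -0.001], [-0.241, 0.97, 0.0], [0.0, 0.001, -1.0]]
force: [0.4, 0.4, -1.9]
finger_gap: 0.0117
grasp_force: 59.1
```

```bash

python3 -m pendant '[[[0,0,0.02],[0,0,0],1],[[0,0,0.02],[0,0,0],1],[[0,0,0],[0,0,0],1]]'
python3 -m pendant '[[[0,0,0],[0,0,0],0],[[0,0,0],[0,0,0],0],[[0,0,0],[0,0,0],0],[[0,0,0],[0,0,0],0],[[0,0,0],[0,0,0],0]]'
```

```text
time_s: 11.2
tcp_pos: [0.5074, 0.0956, 0.0329]
eef_rot: [[-0.97, -0.241, -0.001], [-0.241, 0.97, 0.001], [0.001, 0.001, -1.0]]
force: [-5.9, -0.2, 13.7]
finger_gap: 0.0117
grasp_force: 61.0
time_s: 11.7
tcp_pos: [0.5072, 0.0954, 0.0321]
eef_rot: [[-0.97, -0.241, -0.001], [-0.241, 0.97, 0.0], [0.001, 0.001, -1.0]]
force: [0.6, 0.3, -0.3]
finger_gap: 0.0828
grasp_force: 0.0
```

```bash

python3 -m pendant '[[[0,0,-0.2],[0,0,0],0],[[0,-0.3,0],[0,0,0],0],[[0,-0.3,0],[0,0,0],0],[[0,-0.1,0],[0,0,0],0],[[0,-0.1,0],[0,0,0],0]]'
python3 -m pendant '[[[0,-0.1,0],[0,0,0],0],[[0,-0.1,0],[0,0,0],0],[[0,-0.1,0],[0,0,0],0],[[0,-0.1,0],[0,0,0],0],[[0,0,0],[0,0,0],0]]'
python3 - <<'E'
from h import *
np.set_printoptions(precision=4,suppress=True)
im=bot.camera("wrist");cv2.imwrite("pics/w6.png",im)
m=bot.outline_of("wrist","gauge")[0];ys,xs=np.where(m["mask"]);print(m["confidence"])
for y in range(ys.min()+5,ys.max(),25):
        a=xs[ys==y];p=onz("wrist",(a.min(),y),.014)[:2];q=onz("wrist",(a.max()+1,y),.014)[:2];print(y,a.min(),a.max(),p,q,np.linalg.norm(p-q))
E
```

```text
time_s: 12.2
tcp_pos: [0.5169, 0.0556, 0.042]
eef_rot: [[-0.971, -0.24, -0.002], [-0.24, 0.971, 0.0], [0.002, 0.001, -1.0]]
force: [0.8, -0.5, -0.6]
finger_gap: 0.0855
grasp_force: 0.0
time_s: 12.7
tcp_pos: [0.5218, 0.0367, 0.042]
eef_rot: [[-0.971, -0.241, -0.001], [-0.241, 0.971, 0.0], [0.001, 0.001, -1.0]]
force: [-0.3, 0.7, -1.3]
finger_gap: 0.0856
grasp_force: 0.0
0.85
130 419 459 [0.4479 0.0729] [0.4427 0.0936] 0.021417230129734142
155 414 463 [0.4609 0.0746] [0.4544 0.1006] 0.026733183325455434
180 411 460 [0.4743 0.0776] [0.4676 0.1041] 0.027377666543361996
205 409 456 [0.4882 0.0812] [0.4817 0.1073] 0.02693183217817553
230 407 453 [0.5028 0.085 ] [0.4963 0.1112] 0.027038652119635187
255 405 449 [0.5182 0.089 ] [0.5117 0.1148] 0.02656083644916011Traceback (most recent call last):
  File "<stdin>", line 6, in <module>
    return umr_minimum(a, axis, None, out, keepdims, initial, where)
ValueError: zero-size array to reduction operation minimum which has no identity
```

View pics/w6.png

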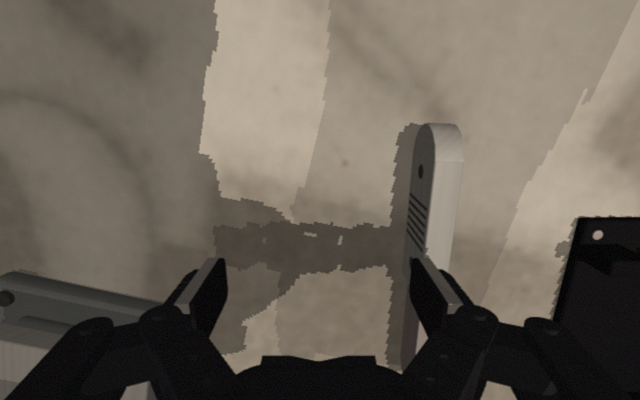

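The picture shows the gauge still standing on edge at columns 410–460. The open finger passed over its top. I'll shut the fingers and push with their backs, lower down.

```bash

python3 -m pendant '[[[0,0,-0.5],[0,0,0],1],[[0,0.4,-0.2],[0,0,0],1],[[0,0.6,0],[0,0,0],1],[[0,0.6,0],[0,0,0],1],[[0,0.3,0],[0,0,0],1]]'
python3 -m pendant '[[[0,0,0.3],[0,0,0],1],[[0,0,0.25],[0,0,0],1],[[0,0,0],[0,0,0],1],[[0,-0.1,0],[0,0,0],1],[[0,-0.1,0],[0,0,0],1]]'
python3 -m pendant '[[[0,-0.1,0],[0,0,0],1],[[0,-0.1,0],[0,0,0],1],[[0,-0.1,0],[0,0,0],1],[[0,-0.1,0],[0,0,0],1],[[0,-0.1,0],[0,0,0],1]]'
python3 - <<'E'
from h import *
np.set_printoptions(precision=4,suppress=True)
im=bot.camera("wrist");cv2.imwrite("pics/w7.png",im)
m=bot.outline_of("wrist","gauge")[0];ys,xs=np.where(m["mask"]);print(m["confidence"])
for y in range(ys.min()+5,ys.max(),25):
        a=xs[ys==y]
        if len(a):p=onz("wrist",(a.min(),y),.014)[:2];q=onz("wrist",(a.max()+1,y),.014)[:2];print(y,a.min(),a.max(),p,q,np.linalg.norm(p-q))
E
```

```text
time_s: 13.3
tcp_pos: [0.4982, 0.1313, 0.0772]
eef_rot: [[-0.97, -0.243, -0.001], [-0.243, 0.97, 0.001], [0.001, 0.001, -1.0]]
force: [0.9, -0.3, 0.3]
finger_gap: 0.0121
grasp_force: 0.0
time_s: 13.8
tcp_pos: [0.5016, 0.119, 0.05]
eef_rot: [[-0.971, -0.241, -0.001], [-0.241, 0.971, 0.0], [0.001, 0.001, -1.0]]
force: [-0.5, 0.2, 0.4]
finger_gap: -0.0002
grasp_force: 0.0
time_s: 14.3
tcp_pos: [0.5073, 0.095, 0.0496]
eef_rot: [[-0.97, -0.241, -0.001], [-0.241, 0.97, 0.0], [0.001, 0.001, -1.0]]
force: [-0.1, -0.0, -0.1]
finger_gap: -0.0001
grasp_force: 0.0
0.66
128 307 334 [0.4473 0.0734] [0.4436 0.0882] 0.015263611748254928
153 307 335 [0.4606 0.0765] [0.4567 0.0922] 0.016180192516597476
178 306 334 [0.4746 0.0793] [0.4706 0.0954] 0.016569638763789037
203 307 334 [0.489  0.0833] [0.485  0.0992] 0.016392716100278926
228 307 333 [0.5043 0.087 ] [0.5004 0.1027] 0.016206930063736066
353 314 324 [0.5929 0.113 ] [0.591  0.1204] 0.007558278115128179
```

```bash

python3 - <<'E'
from h import *
np.set_printoptions(precision=4,suppress=True)
s=bot.read_state();t=np.array(s["tcp_pos"]);R=np.array(s["eef_rot"])
p,Rc,tc=P("wrist");print(p["fx"],p["cx"],p["cy"])
for z in (-.01,0,.006,.012,.025): print(z,proj("wrist",[t+R@[0,y,z] for y in(-.0427,.0427,0,-.021,.021)]).round(0).tolist(), proj("wrist",[t+R@[x,-.0427,z] for x in(-.011,.011)]).round(0).tolist())
print(onz("wrist",(320,235),.036),t)
im=cv2.imread("pics/w7.png");cv2.imwrite("pics/w7c.png",cv2.resize(im[100:400,160:480],None,fx=2,fy=2,interpolation=cv2.INTER_CUBIC))
E
```

```text
313.85970850873855 318.1142310904915 202.2348092574788
-0.01 [[227.0, 274.0], [410.0, 274.0], [319.0, 274.0], [273.0, 274.0], [364.0, 274.0]] [[229.0, 295.0], [225.0, 253.0]]
0 [[233.0, 264.0], [405.0, 264.0], [319.0, 264.0], [276.0, 264.0], [361.0, 264.0]] [[234.0, 283.0], [231.0, 243.0]]
0.006 [[236.0, 258.0], [401.0, 258.0], [319.0, 258.0], [278.0, 258.0], [359.0, 258.0]] [[237.0, 277.0], [234.0, 238.0]]
0.012 [[238.0, 253.0], [399.0, 253.0], [319.0, 253.0], [279.0, 253.0], [358.0, 253.0]] [[240.0, 271.0], [237.0, 234.0]]
0.025 [[244.0, 243.0], [393.0, 243.0], [319.0, 243.0], [282.0, 243.0], [355.0, 243.0]] [[245.0, 260.0], [243.0, 225.0]]
[0.4977 0.0933 0.036 ] [0.5073 0.0948 0.0496]
```

View pics/w7c.png

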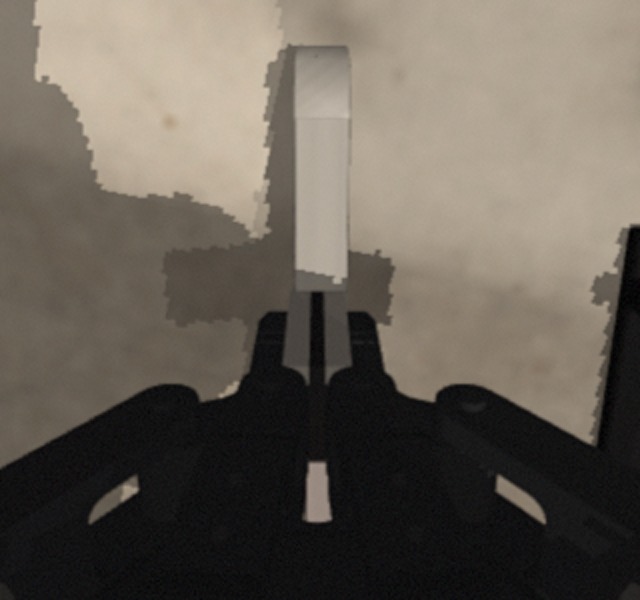

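The crop shows the gauge still on edge directly under the shut fingers, so the tips end above its top. I'll feel for the tip height by touching its top gently.

```bash

python3 -m pendant '[[[0,0,0.04],[0,0,0],1],[[0,0,0.04],[0,0,0],1]]'|grep -E 'tcp|force:'
python3 -m pendant '[[[0,0,0.04],[0,0,0],1],[[0,0,0],[0,0,0],1]]'|grep -E 'tcp|force:'
```

```text
tcp_pos: [0.5071, 0.0956, 0.0454]
force: [-1.1, 0.1, 0.5]
grasp_force: 0.0
tcp_pos: [0.5069, 0.0955, 0.0432]
force: [-0.0, 0.1, -0.7]
grasp_force: 0.0
```

```bash

python3 -m pendant '[[[0,0,0.04],[0,0,0],1],[[0,0,0],[0,0,0],1]]'|grep -E 'tcp|force:'
python3 -m pendant '[[[0,0,0.04],[0,0,0],1],[[0,0,0],[0,0,0],1]]'|grep -E 'tcp|force:'
python3 -m pendant '[[[0,0,0.04],[0,0,0],1],[[0,0,0],[0,0,0],1]]'|grep -E 'tcp|force:|gap'
```

```text
tcp_pos: [0.507, 0.0955, 0.0413]
force: [0.4, 0.2, 0.4]
grasp_force: 0.0
tcp_pos: [0.5071, 0.0954, 0.0394]
force: [-0.2, -0.2, 0.4]
grasp_force: 0.0
tcp_pos: [0.5073, 0.0954, 0.0391]
force: [-10.9, -2.5, 31.7]
finger_gap: 0.0002
grasp_force: 16.0
```

Contact came at TCP z≈0.039 on the 36 mm high edge, so the effective tips are only about 3 mm ahead of the reported TCP. I'll push at the correct height now.

```bash

python3 -m pendant '[[[0,0,-0.2],[0,0,0],1],[[0,0.35,0],[0,0,0],1],[[0,0.35,0],[0,0,0],1],[[0,0,0.3],[0,0,0],1],[[0,0,0.2],[0,0,0],1]]'
python3 -m pendant '[[[0,0,0],[0,0,0],1],[[0,-0.1,0],[0,0,0],1],[[0,-0.1,0],[0,0,0],1],[[0,-0.1,0],[0,0,0],1],[[0,-0.1,0],[0,0,0],1]]'
python3 -m pendant '[[[0,-0.1,0],[0,0,0],1],[[0,-0.1,0],[0,0,0],1],[[0,-0.1,0],[0,0,0],1]]'
python3 - <<'E'
from h import *
np.set_printoptions(precision=4,suppress=True)
im=bot.camera("wrist");cv2.imwrite("pics/w8.png",im)
m=bot.outline_of("wrist","gauge")[0];ys,xs=np.where(m["mask"]);print(m["confidence"])
for y in range(ys.min()+5,ys.max(),25):
        a=xs[ys==y]
        if len(a):p=onz("wrist",(a.min(),y),.014)[:2];q=onz("wrist",(a.max()+1,y),.014)[:2];print(y,a.min(),a.max(),p,q,np.linalg.norm(p-q))
E
```

```text
time_s: 15.9
tcp_pos: [0.4986, 0.1298, 0.0222]
eef_rot: [[-0.97, -0.242, -0.001], [-0.242, 0.97, 0.0], [0.001, 0.001, -1.0]]
force: [0.1, 0.6, 0.3]
finger_gap: -0.0
grasp_force: 0.0
time_s: 16.4
tcp_pos: [0.5039, 0.1094, 0.0229]
eef_rot: [[-0.971, -0.241, -0.001], [-0.241, 0.971, 0.0], [0.001, 0.001, -1.0]]
force: [-0.2, 0.4, 0.3]
finger_gap: 0.0004
grasp_force: 0.1
time_s: 16.7
tcp_pos: [0.5073, 0.095, 0.0226]
eef_rot: [[-0.971, -0.241, -0.001], [-0.241, 0.971, 0.0], [0.001, 0.001, -1.0]]
force: [0.2, -0.1, -0.2]
finger_gap: -0.0001
grasp_force: 0.0
0.83
129 247 288 [0.4524 0.0471] [0.4477 0.0659] 0.01939243002765218
154 231 305 [0.4656 0.0418] [0.4571 0.0762] 0.035443900465878996
179 230 305 [0.4777 0.0433] [0.4688 0.079 ] 0.0367818542130579
204 232 305 [0.4901 0.0463] [0.4812 0.0819] 0.03669783636845516
229 235 306 [0.5029 0.05  ] [0.494  0.0855] 0.03660937874088472
254 237 303 [0.5165 0.0533] [0.508  0.0872] 0.034951803138178736
279 239 286 [0.5308 0.0568] [0.5246 0.0818] 0.02570871545618546
```

The gauge now lies flat (36.6 mm wide in view). I'll rise to see it and the press together.

```bash

python3 -m pendant '[[[0,0,-0.6],[0,0,0],0.4],[[0,0,-0.8],[0,0,0],0.4],[[0.05,-0.4,-0.8],[0,0,0],0.4],[[0.1,-0.4,-0.8],[0,0,0],0.4],[[0.1,-0.4,-0.8],[0,0,0],0.4]]'
python3 -m pendant '[[[0.1,-0.4,-0.4],[0,0,0],0.4],[[0,0,0],[0,0,0],0.4],[[0,0,0],[0,0,0],0.4]]'|head -2
python3 - <<'E'
from h import *
np.set_printoptions(precision=4,suppress=True)
im=bot.camera("wrist");cv2.imwrite("pics/w9.png",im)
p,Rc,tc=P("wrist");np.savez("w9.npz",R=Rc,t=tc,p=[p["fx"],p["fy"],p["cx"],p["cy"]])
for th in["gauge","gauge_tip","press"]:
    for d in bot.place_of("wrist",th)[:2]:
        print(th,round(d["confidence"],2),px(d["location"]),onz("wrist",px(d["location"]),0 if th=="press" else .007))
m=bot.outline_of("wrist","gauge")[0];ys,xs=np.where(m["mask"]);print(m["confidence"])
for y in range(ys.min()+1,ys.max(),10):
        a=xs[ys==y]
        if len(a):p=onz("wrist",(a.min(),y),.014)[:2];q=onz("wrist",(a.max()+1,y),.014)[:2];print(y,a.min(),a.max(),(p+q)/2,np.linalg.norm(p-q))
for m in bot.outline_of("wrist","press")[:1]:
    ys,xs=np.where(m["mask"]);print(m["confidence"],xs.min(),xs.max(),ys.min(),ys.max())
    x0,y0=max(xs.min()-10,0),max(ys.min()-10,0);c=im[y0:ys.max()+10,x0:xs.max()+10];f=min(780/c.shape[1],580/c.shape[0])
    print("crop",x0,y0,f);cv2.imwrite("pics/w9c.png",cv2.resize(c,None,fx=f,fy=f,interpolation=cv2.INTER_CUBIC))
E
```

```text
time_s: 17.3
tcp_pos: [0.5094, 0.0337, 0.2143]
eef_rot: [[-0.97, -0.242, -0.001], [-0.242, 0.97, 0.0], [0.001, 0.001, -1.0]]
force: [1.4, 0.4, -0.2]
finger_gap: 0.0511
grasp_force: 0.0
time_s: 17.6
tcp_pos: [0.5098, 0.0135, 0.2323]
gauge 0.69 [363.072 208.32 ] [0.5394 0.078  0.007 ]
gauge_tip 0.88 [361.28 270.32] [0.6213 0.1    0.007 ]
press 0.72 [213.12 261.28] [ 0.6596 -0.0906  0.    ]
0.87
129 362 370 [0.4475 0.0538] 0.010009029272779883
139 352 380 [0.458 0.057] 0.03254896828553908
149 350 382 [0.4687 0.0602] 0.03738349848958138
159 350 382 [0.4796 0.0634] 0.037735004010871494
169 350 382 [0.4907 0.0668] 0.03809318247410457
179 350 381 [0.5022 0.0696] 0.03729285267045592
189 349 380 [0.514  0.0719] 0.037653741061917705
199 350 378 [0.5259 0.0748] 0.034457123593341764
209 351 378 [0.5378 0.079 ] 0.03359717202926602
219 351 374 [0.5506 0.0803] 0.029084630812828083
229 350 374 [0.5633 0.0834] 0.03060145533395449
239 351 373 [0.576  0.0872] 0.028439590013393256
249 351 371 [0.5893 0.0898] 0.026233353096359192
259 350 370 [0.6029 0.0925] 0.02650566231568738
0.94 105 267 207 335
crop 95 197 3.918918918918919
```

View pics/w9c.png

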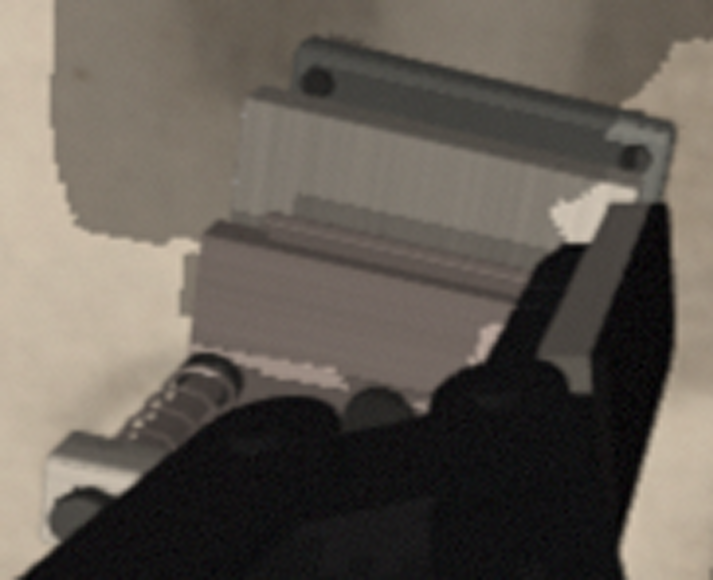

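The crop shows the press's ledge: front edge from about (245,97) to (640,185) in the crop, with the base's front corners at about (300,45) and (670,125). Now I'll compute its pose.

```bash

python3 - <<'E'
from h import *
np.set_printoptions(precision=4,suppress=True)
c=lambda x,y:(95+x/3.919,197+y/3.919)
def ln(a,b,z):
    A=onz("wrist",c(*a),z);B=onz("wrist",c(*b),z);d=B-A;print(z,A[:2],B[:2],"len",np.linalg.norm(d),"yaw",np.degrees(np.arctan2(-d[0],d[1])))
for z in(.006,.012):ln((320,38),(660,122),z)
for z in(.046,.054,.062):ln((245,97),(640,188),z)
ln((245,97),(235,220),.054)
for z in(.05,.062):ln((210,228),(515,298),z+.02)
im=cv2.imread("pics/w9.png");g=cv2.cvtColor(im,cv2.COLOR_BGR2GRAY)
# line segments on press region
L=cv2.createLineSegmentDetector(0).detect(cv2.resize(g[197:300,95:280],None,fx=2,fy=2,interpolation=cv2.INTER_CUBIC))[0][:,0]
for l in L:
    if np.hypot(l[2]-l[0],l[3]-l[1])>45: print(np.round(l*3.919/2), round(np.degrees(np.arctan2(l[3]-l[1],l[2]-l[0])),1))
E
```

```text
0.006 [ 0.5936 -0.1438] [ 0.5954 -0.0352] len 0.10854596294802343 yaw -0.9520893229431329
0.012 [ 0.591  -0.1415] [ 0.5928 -0.0347] len 0.10676528663923227 yaw -0.9520893229430519
0.046 [ 0.5992 -0.1471] [ 0.5996 -0.0335] len 0.1135673586466215 yaw -0.21649075504745555
0.054 [ 0.5952 -0.1436] [ 0.5956 -0.0328] len 0.11077825909465935 yaw -0.21649075504742216
0.062 [ 0.5912 -0.1401] [ 0.5916 -0.0321] len 0.10798915954269724 yaw -0.21649075504744592
0.054 [ 0.5952 -0.1436] [ 0.6334 -0.1427] len 0.03828762357791853 yaw -88.68933655993715
0.07 [ 0.6276 -0.1421] [ 0.6286 -0.0585] len 0.08353217240811193 yaw -0.6823348936955959
0.082 [ 0.62   -0.1366] [ 0.6209 -0.0564] len 0.08021022262036832 yaw -0.6823348936956205
[673. 207. 667. 401.] 91.6
[637. 189. 244.  96.] -166.7
[312.  33. 613. 106.] 13.6
[590. 350. 648. 208.] -67.9
[585. 247. 534. 355.] 115.5
[508. 303. 207. 235.] -167.3
[300. 192. 513. 240.] 12.7
[271. 239. 511. 293.] 12.8
[601. 116. 396.  67.] -166.6
```

```bash

python3 - <<'E'
from h import *
go([.510,.0706,.030],194.2)
E
```

```text
t 17.9 turn [ 0.06 -0.15 -0.2 ] shift [-0.288  1.094  4.037]
```

```bash

python3 -m pendant '[[[-0.09,0.35,0.6],[0,-0.1,-0.2],0.4],[[-0.1,0.37,0.8],[0,0,0],0.4],[[-0.1,0.37,0.8],[0,0,0],0.4],[[0,0,0.8],[0,0,0],0.4],[[0,0,0.7],[0,0,0],0.4]]'|head -4
python3 -m pendant '[[[0,0,0.3],[0,0,0],0.4],[[0,0,0.04],[0,0,0],0.4],[[0,0,0],[0,0,0],0.4]]'
python3 - <<'E'
from h import *
np.set_printoptions(precision=4,suppress=True)
go([.510,.0706,.030],194.2)
im=bot.camera("wrist");cv2.imwrite("pics/w10.png",im)
m=bot.outline_of("wrist","gauge")[0];ys,xs=np.where(m["mask"]);print(m["confidence"])
for y in range(ys.min()+1,ys.max(),15):
        a=xs[ys==y]
        if len(a):p=onz("wrist",(a.min(),y),.014)[:2];q=onz("wrist",(a.max()+1,y),.014)[:2];print(y,a.min(),a.max(),(p+q)/2,np.linalg.norm(p-q))
E
```

```text
time_s: 18.4
tcp_pos: [0.5096, 0.0708, 0.0454]
eef_rot: [[-0.969, -0.246, -0.001], [-0.246, 0.969, 0.001], [0.001, 0.001, -1.0]]
force: [0.9, 0.6, -0.1]
time_s: 18.7
tcp_pos: [0.5105, 0.0702, 0.0307]
eef_rot: [[-0.97, -0.245, -0.0], [-0.245, 0.97, 0.001], [0.0, 0.001, -1.0]]
force: [0.5, 0.4, 0.1]
finger_gap: 0.0513
grasp_force: 0.0
t 18.7 turn [ 0.04 -0.01 -0.03] shift [0.007 0.01  0.014]
0.93
130 305 330 [0.4497 0.0543] 0.012732576943721933
145 290 348 [0.4566 0.0568] 0.029301782041017705
160 284 353 [0.4639 0.0584] 0.03526391231075616
175 284 354 [0.4713 0.0606] 0.0362884540744015
190 285 353 [0.479  0.0625] 0.03578739673594053
205 285 353 [0.487  0.0646] 0.03632418331975007
220 286 353 [0.4951 0.0669] 0.036342764356049155
235 286 352 [0.5035 0.0688] 0.03636212279067794
250 286 351 [0.5123 0.0707] 0.03638208950203768
265 287 350 [0.5212 0.073 ] 0.035842549031339495
280 287 350 [0.5305 0.0754] 0.03642375313752056
295 287 349 [0.5401 0.0775] 0.0364457235171128
310 295 342 [0.5499 0.0803] 0.028233452888387384
325 296 341 [0.5601 0.0829] 0.027518237067406998
340 296 340 [0.5707 0.0853] 0.02738689884263824
355 296 340 [0.5817 0.0881] 0.027870175116446412
```

```bash

python3 -m pendant '[[[0,0,0.1],[0,0,0],0.4],[[0,0,0.04],[0,0,0],0.4]]'|grep -E 'tcp|^force'
python3 -m pendant '[[[0,0,0.04],[0,0,0],0.4],[[0,0,0.04],[0,0,0],0.4]]'|grep -E 'tcp|^force'
```

```text
tcp_pos: [0.5109, 0.0701, 0.0238]
force: [-0.7, -0.4, 0.1]
tcp_pos: [0.5106, 0.07, 0.0195]
force: [0.1, 0.1, -0.1]
```

```bash

python3 -m pendant '[[[0,0,0.04],[0,0,0],0.4],[[0,0,0.04],[0,0,0],0.4]]'|grep -E 'tcp|^force'
```

```text
tcp_pos: [0.5105, 0.0701, 0.0154]
force: [-0.8, -0.8, -0.4]
```

```bash

python3 -m pendant '[[[0,0,0.04],[0,0,0],0.4],[[0,0,0.04],[0,0,0],0.4],[[0,0,0.04],[0,0,0],0.4]]'|grep -E 'tcp|^force'
python3 -m pendant '[[[0,0,0.04],[0,0,0],0.4],[[0,0,0.02],[0,0,0],0.4],[[0,0,0],[0,0,0],0.4]]'|grep -E 'tcp|^force'
```

```text
tcp_pos: [0.5105, 0.0701, 0.0094]
force: [-0.2, -0.1, -0.1]
tcp_pos: [0.5105, 0.07, 0.0064]
force: [-0.5, 0.2, 0.7]
```

```bash

python3 -m pendant '[[[0,0,0.02],[0,0,0],0.45],[[0,0,0],[0,0,0],0.55],[[0,0,0],[0,0,0],0.7]]'|grep -E 'tcp|^force|gap|grasp'
python3 -m pendant '[[[0,0,0],[0,0,0],1],[[0,0,0],[0,0,0],1],[[0,0,0],[0,0,0],1]]'|grep -E 'tcp|^force|gap|grasp'
```

```text
tcp_pos: [0.5106, 0.0701, 0.0059]
force: [-1.4, -1.1, 3.9]
finger_gap: 0.0344
grasp_force: 59.9
tcp_pos: [0.5106, 0.07, 0.0059]
force: [-2.0, -0.3, 6.2]
finger_gap: 0.0344
grasp_force: 60.3
```

```bash

python3 -m pendant '[[[0,0,-0.2],[0,0,0],1],[[0,0,-0.5],[0,0,0],1],[[0,0,-0.7],[0,0,0],1],[[0,0,-0.7],[0,0,7.3],1],[[0,0,0],[0,0,7.3],1]]'|grep -E 'time|tcp|^force|gap|grasp'
python3 -m pendant '[[[0.17,-0.6,0],[0,0,0],1],[[0.17,-0.6,0],[0,0,0],1],[[0.17,-0.6,0],[0,0,0],1],[[0.17,-0.6,0],[0,0,0],1],[[0.17,-0.6,0],[0,0,0],1]]'
python3 -m pendant '[[[0,-0.1,0],[0,0,0],1],[[0,0,0],[0,0,0],1]]'|head -2
python3 - <<'E'
from h import *
np.set_printoptions(precision=4,suppress=True)
go([.4655,-.0881,.100],179.4)
s=bot.read_state();t=np.array(s["tcp_pos"]);R=np.array(s["eef_rot"]);print(t)
im=bot.camera("wrist");cv2.imwrite("pics/w11.png",im);g=cv2.cvtColor(im,cv2.COLOR_BGR2GRAY)
print("pred end,org,tip px",proj("wrist",[t+R@[x,0,-.001] for x in(.0625,-.0325,-.1125)]))
for c in("wrist","scene","side"):
  for th in("gauge","gauge_tip"):
    for d in bot.place_of(c,th)[:1]: print(c,th,round(d["confidence"],2),px(d["location"]), onz(c,px(d["location"]),t[2]+.001))
m=bot.outline_of("wrist","gauge")
if m:
  ys,xs=np.where(m[0]["mask"])
  for y in range(ys.min()+1,ys.max(),15):
        a=xs[ys==y]
        if len(a):
          p=onz("wrist",(a.min(),y),t[2]+.008)[:2];q=onz("wrist",(a.max()+1,y),t[2]+.008)[:2];print(y,a.min(),a.max(),(p+q)/2,np.linalg.norm(p-q))
L=cv2.createLineSegmentDetector(0).detect(g)[0][:,0]
for l in L:
    if np.hypot(l[2]-l[0],l[3]-l[1])>45 and l[1]>150: print(np.round(l))
E
```

```text
time_s: 21.1
tcp_pos: [0.5129, 0.0703, 0.1156]
force: [0.3, -0.5, -2.3]
finger_gap: 0.0341
grasp_force: 60.3
time_s: 21.6
tcp_pos: [0.4664, -0.0808, 0.1111]
eef_rot: [[-1.0, 0.008, 0.001], [0.008, 1.0, 0.001], [-0.001, 0.001, -1.0]]
force: [1.4, -0.2, -1.4]
finger_gap: 0.0344
grasp_force: 60.4
time_s: 21.8
tcp_pos: [0.4668, -0.0854, 0.111]
t 21.8 turn [0.04 0.04 0.05] shift [ 0.026 -0.054  0.22 ]
[ 0.4668 -0.0854  0.111 ]
pred end,org,tip px [[317.0388 135.4523]
 [316.7573 320.1329]
 [316.5857 432.6865]]
wrist gauge 0.79 [317.312 317.48 ] [ 0.4977 -0.0849  0.112 ]
wrist gauge_tip 0.59 [ 63.104 251.92 ] [ 0.4593 -0.2079  0.112 ]
scene gauge 0.94 [285.12 269.6 ] [0.4877 0.3003 0.112 ]
scene gauge_tip 0.6 [260.224 259.88 ] [0.5464 0.3129 0.112 ]
side gauge 0.67 [260.992 185.32 ] [0.489  0.0764 0.112 ]
side gauge_tip 0.7 [281.728 182.   ] [0.5518 0.0747 0.112 ]
134 308 328 [ 0.403  -0.0838] 0.008609660574908935
149 288 349 [ 0.4091 -0.0836] 0.02577814252063715
164 280 357 [ 0.4154 -0.0836] 0.032895381091073886
179 278 359 [ 0.4219 -0.0837] 0.03508518602887415
194 279 359 [ 0.4286 -0.0835
[... 328 characters left out ...]
354 [ 0.4814 -0.0839] 0.034861929760557055
314 284 354 [ 0.4899 -0.0837] 0.034952848530968736
329 292 345 [ 0.4988 -0.084 ] 0.02703622191700063
344 293 344 [ 0.5079 -0.084 ] 0.026485537384258403
[ 39. 399. 190. 290.]
[218. 358. 181. 399.]
[354. 299. 357. 228.]
[441. 288. 599. 399.]
[455. 399. 418. 358.]
[281. 244. 349. 245.]
[287. 253. 349. 253.]
[287. 235. 351. 235.]
[351. 230. 287. 230.]
[349. 248. 297. 248.]
[283. 253. 277. 331.]
[277. 173. 279. 238.]
[286. 226. 351. 226.]
[351. 239. 287. 239.]
[ 84. 274.  32. 310.]
[ 74. 174.  59. 115.]
[266. 224. 258. 167.]
[ 26. 268.  -1. 222.]
[287. 262. 349. 262.]
[348. 257. 287. 257.]
[287. 270. 348. 271.]
[348. 274. 288. 274.]
[349. 265. 287. 265.]
```

```bash

python3 -m pendant '[[[0,-0.07,0.3],[0,0,0],1],[[-0.3,0,0.2],[0,0,0],1],[[-0.3,0,0.1],[0,0,0],1],[[-0.17,0,0.2],[0,0,0],1],[[0,0,0],[0,0,0],1]]'
python3 -m pendant '[[[0,0,0.04],[0,0,0],1],[[0,0,0],[0,0,0],1]]'|grep -E 'tcp|^force'
```

```text
time_s: 22.7
tcp_pos: [0.5053, -0.0881, 0.0691]
eef_rot: [[-1.0, 0.007, -0.001], [0.007, 1.0, 0.001], [0.001, 0.001, -1.0]]
force: [-0.2, -0.3, -2.3]
finger_gap: 0.0345
grasp_force: 60.5
tcp_pos: [0.5047, -0.0884, 0.0685]
force: [-0.7, -0.7, -2.2]
```

```bash
for i in 1; do
python3 -m pendant '[[[0,0,0.02],[0,0,0],1],[[0,0,0.02],[0,0,0],1]]'|grep -E 'tcp|^force'
python3 -m pendant '[[[0,0,0.02],[0,0,0],1],[[0,0,0.02],[0,0,0],1]]'|grep -E 'tcp|^force'
done
```

```text
tcp_pos: [0.5053, -0.0885, 0.0668]
force: [-0.4, 0.4, -2.2]
tcp_pos: [0.5053, -0.0885, 0.0645]
force: [0.1, 0.6, -1.6]
```

```bash
python3 -m pendant '[[[0,0,0.02],[0,0,0],1],[[0,0,0.02],[0,0,0],1]]'|grep -E 'tcp|^force'
```

```text
tcp_pos: [0.5053, -0.0885, 0.0624]
force: [0.4, -0.4, -2.9]
```

```bash
python3 -m pendant '[[[0,0,0.02],[0,0,0],1],[[0,0,0.02],[0,0,0],1]]'|grep -E 'tcp|^force'
```

```text
tcp_pos: [0.5053, -0.0884, 0.0604]
force: [-0.1, 0.1, -3.0]
```

```bash
python3 -m pendant '[[[0,0,0.02],[0,0,0],1],[[0,0,0.02],[0,0,0],1]]'|grep -E 'tcp|^force'
```

```text
tcp_pos: [0.5053, -0.0884, 0.0584]
force: [-0.1, -0.1, -2.4]
```

```bash
python3 -m pendant '[[[0,0,0.02],[0,0,0],1],[[0,0,0.02],[0,0,0],1]]'|grep -E 'tcp|^force'
```

```text
tcp_pos: [0.5053, -0.0884, 0.0564]
force: [0.5, -0.4, -1.6]
```

```bash
python3 -m pendant '[[[0,0,0.02],[0,0,0],1],[[0,0,0],[0,0,0],1]]'|grep -E 'tcp|^force'
```

```text
tcp_pos: [0.5052, -0.0884, 0.0553]
force: [0.1, -0.1, -1.7]
```

```bash
python3 -m pendant '[[[0,0,0.02],[0,0,0],1],[[0,0,0],[0,0,0],1]]'|grep -E 'tcp|^force'
```

```text
tcp_pos: [0.5054, -0.0884, 0.0545]
force: [-0.2, 0.2, -0.8]
```

```bash
python3 -m pendant '[[[0,0,0.02],[0,0,0],1],[[0,0,0],[0,0,0],1]]'|grep -E 'tcp|^force'
```

```text
tcp_pos: [0.5055, -0.0885, 0.0535]
force: [-0.9, 0.1, -0.3]
```

```bash
python3 -m pendant '[[[0,0,0.02],[0,0,0],1],[[0,0,0],[0,0,0],1]]'|grep -E 'tcp|^force'
```

```text
tcp_pos: [0.5055, -0.0885, 0.0526]
force: [-0.8, -0.2, 2.8]
```

Contact with the ledge came at TCP z≈0.054. I'll ease up 1 mm and advance slowly.

```bash
python3 -m pendant '[[[0,0,-0.025],[0,0,0],1],[[0,0,0],[0,0,0],1]]'|grep -E 'tcp|^force'
python3 -m pendant '[[[-0.06,0,0],[0,0,0],1],[[-0.06,0,0],[0,0,0],1],[[-0.06,0,0],[0,0,0],1],[[0,0,0],[0,0,0],1]]'
```

```text
tcp_pos: [0.5055, -0.0884, 0.0539]
force: [1.4, 0.5, 0.0]
time_s: 25.5
tcp_pos: [0.5149, -0.0885, 0.0537]
eef_rot: [[-1.0, 0.008, 0.001], [0.008, 1.0, 0.001], [-0.001, 0.001, -1.0]]
force: [0.4, 0.3, 0.6]
finger_gap: 0.0344
grasp_force: 60.9
```

```bash
python3 -m pendant '[[[-0.06,0,-0.01],[0,0,0],1],[[-0.06,0,0],[0,0,0],1],[[-0.06,0,0],[0,0,0],1],[[0,0,0],[0,0,0],1]]'|grep -E 'tcp|^force'
```

```text
tcp_pos: [0.5238, -0.0886, 0.0542]
force: [1.1, -1.2, 0.1]
```

```bash
python3 -m pendant '[[[-0.06,0,0],[0,0,0],1],[[-0.06,0,0],[0,0,0],1],[[0,0,0],[0,0,0],1]]'|grep -E 'tcp|^force'
```

```text
tcp_pos: [0.5291, -0.0886, 0.0541]
force: [-4.3, 0.2, 2.3]
```

```bash
python3 -m pendant '[[[-0.06,0,0],[0,0,0],1],[[-0.06,0,0],[0,0,0],1],[[0,0,0],[0,0,0],1]]'|grep -E 'tcp|^force'
```

```text
tcp_pos: [0.5351, -0.0887, 0.0542]
force: [-3.7, 0.1, 2.9]
```

```bash
python3 -m pendant '[[[-0.06,0,0],[0,0,0],1],[[-0.06,0,0],[0,0,0],1],[[0,0,0],[0,0,0],1]]'|grep -E 'tcp|^force'
```

```text
tcp_pos: [0.5412, -0.0887, 0.0542]
force: [-4.4, 0.9, 4.8]
```

```bash
python3 -m pendant '[[[-0.06,0,0],[0,0,0],1],[[-0.06,0,0],[0,0,0],1],[[0,0,0],[0,0,0],1]]'|grep -E 'tcp|^force|rot'
```

```text
tcp_pos: [0.5474, -0.0888, 0.0543]
eef_rot: [[-1.0, 0.008, 0.0], [0.008, 1.0, 0.001], [-0.0, 0.001, -1.0]]
force: [-3.6, 0.3, 5.1]
```

```bash
python3 -m pendant '[[[-0.06,0,-0.01],[0,0,0],1],[[-0.06,0,0],[0,0,0],1],[[0,0,0],[0,0,0],1]]'|grep -E 'tcp|^force'
python3 - <<'E'
from h import *
np.set_printoptions(precision=4,suppress=True)
s=bot.read_state();t=np.array(s["tcp_pos"]);print(t)
im=bot.camera("wrist");cv2.imwrite("pics/w12.png",im)
for c in("wrist","scene","side"):
  if c!="wrist":cv2.imwrite(f"pics/{c}12.png",bot.camera(c))
  for th,z in(("gauge",.056),("gauge_tip",.056),("press",0)):
    for d in bot.place_of(c,th)[:1]: print(c,th,round(d["confidence"],2),px(d["location"]), onz(c,px(d["location"]),z))
g=cv2.cvtColor(im,cv2.COLOR_BGR2GRAY)
L=cv2.createLineSegmentDetector(0).detect(g)[0][:,0]
for l in L:
    if np.hypot(l[2]-l[0],l[3]-l[1])>25 and abs(l[3]-l[1])<20 and l[1]>250: print(np.round(l))
E
```

```text
tcp_pos: [0.5534, -0.0888, 0.0547]
force: [-3.0, 1.0, 3.0]
[ 0.5534 -0.0888  0.0547]
scene gauge 0.92 [358.592 191.8  ] [ 0.5753 -0.0836  0.056 ]
scene gauge_tip 0.81 [336.32 179.32] [ 0.66   -0.0928  0.056 ]
side gauge 0.57 [314.304 223.72 ] [ 0.583  -0.0948  0.056 ]
side gauge_tip 0.88 [341.824 217.8  ] [ 0.6666 -0.0939  0.056 ]
side press 0.75 [334.208 237.4  ] [ 0.643 -0.098  0.   ]
[306. 361. 364. 354.]
[477. 363. 460. 344.]
[287. 253. 349. 253.]
[272. 354. 307. 358.]
[176. 343. 159. 363.]
[287. 262. 349. 261.]
[287. 270. 349. 270.]
[349. 265. 287. 265.]
[348. 274. 287. 274.]
```

```bash
python3 -m pendant '[[[-0.06,0,0],[0,0,0],1],[[-0.06,0,0],[0,0,0],1],[[0,0,0],[0,0,0],1]]'|grep -E 'tcp|^force'
```

```text
tcp_pos: [0.5594, -0.0889, 0.0547]
force: [-4.0, 0.3, 2.8]
```

```bash
python3 -m pendant '[[[-0.03,0,0],[0,0,0],1],[[0,0,0],[0,0,0],1]]'|grep -E 'time|tcp|^force'
```

```text
time_s: 28.5
tcp_pos: [0.5606, -0.0889, 0.0547]
force: [-4.0, -0.3, 2.8]
```

```bash
python3 -m pendant '[[[-0.03,0,0],[0,0,0],1],[[0,0,0],[0,0,0],1]]'|grep -E 'time|tcp|^force'
```

```text
time_s: 28.7
tcp_pos: [0.5621, -0.0889, 0.0547]
force: [-4.6, -0.8, 3.5]
```

```bash
python3 -m pendant '[[[-0.03,0,0],[0,0,0],1],[[0,0,0],[0,0,0],1]]'|grep -E 'time|tcp|^force'
```

```text
time_s: 28.9
tcp_pos: [0.5637, -0.0889, 0.0547]
force: [-4.0, -0.2, 3.8]
```

```bash
python3 -m pendant '[[[-0.02,0,0],[0,0,0],1],[[0,0,0],[0,0,0],1]]'|grep -E 'time|tcp|^force'
```

```text
time_s: 29.1
tcp_pos: [0.5647, -0.0889, 0.0547]
force: [-4.2, 1.0, 3.5]
```

```bash
python3 -m pendant '[[[-0.02,0,0],[0,0,0],1],[[0,0,0],[0,0,0],1]]'|grep -E 'time|tcp|^force'
```

```text
time_s: 29.3
tcp_pos: [0.5657, -0.0889, 0.0547]
force: [-5.1, 0.6, 3.4]
```

```bash
python3 -m pendant '[[[-0.02,0,0],[0,0,0],1],[[0,0,0],[0,0,0],1]]'|grep -E 'time|tcp|^force'
```

```text
time_s: 29.5
tcp_pos: [0.5661, -0.0889, 0.0547]
force: [-9.4, 0.3, 7.0]
```

```bash
python3 -m pendant '[[[-0.02,0,0],[0,0,0],1],[[0,0,0],[0,0,0],1]]'|grep -E 'time|tcp|^force'
```

```text
time_s: 29.7
tcp_pos: [0.5661, -0.0889, 0.0546]
force: [-16.5, 0.3, 11.7]
```

```bash
python3 -m pendant '[[[-0.02,0,0],[0,0,0],1],[[0,0,0],[0,0,0],1]]'|grep -E 'time|tcp|^force'
```

```text
time_s: 29.9
tcp_pos: [0.5662, -0.0889, 0.0545]
force: [-22.5, 0.6, 16.1]
```

Butted: the force jumps at x=0.566, about where the shoulder should meet the plate. I'll relax the push and release.

```bash
python3 -m pendant '[[[0.04,0,0],[0,0,0],1],[[0,0,0],[0,0,0],1]]'|grep -E 'time|tcp|^force'
python3 -m pendant '[[[0,0,0],[0,0,0],0.5],[[0,0,0],[0,0,0],0.4],[[0,0,0],[0,0,0],0.4],[[0,0,0],[0,0,0],0.4]]'
```

```text
time_s: 30.1
tcp_pos: [0.566, -0.0889, 0.0547]
force: [-10.5, -1.0, 6.7]
time_s: 30.5
tcp_pos: [0.5671, -0.0889, 0.0548]
eef_rot: [[-1.0, 0.008, 0.001], [0.008, 1.0, 0.001], [-0.001, 0.001, -1.0]]
force: [-0.2, -0.4, -0.3]
finger_gap: 0.0512
grasp_force: 0.0
```

```bash
python3 -m pendant '[[[0,0,-0.2],[0,0,0],0.4],[[0,0,-0.5],[0,0,0],0.4],[[0,0,-0.8],[0,0,0],0.4],[[0.3,0,-0.8],[0,0,0],0.4],[[0.5,0,-0.8],[0,0,0],0.4]]'|grep -E 'time|tcp|^force'
python3 -m pendant '[[[0.3,0,0],[0,0,0],0],[[0,0,0],[0,0,0],0],[[0,0,0],[0,0,0],0]]'|grep -E 'time|tcp|^force'
python3 - <<'E'
from h import *
np.set_printoptions(precision=4,suppress=True)
im=bot.camera("wrist");cv2.imwrite("pics/w13.png",im)
for c in("scene","side"):cv2.imwrite(f"pics/{c}13.png",bot.camera(c))
for c in("wrist","scene","side"):
  for th,z in(("gauge",.056),("gauge_tip",.056),("press",0),("jar",0),("beaker",0),("rack",0)):
    for d in bot.place_of(c,th)[:1]: print(c,th,round(d["confidence"],2),px(d["location"]), onz(c,px(d["location"]),z)[:2])
m=bot.outline_of("wrist","gauge")[0];ys,xs=np.where(m["mask"])
for y in range(ys.min()+1,ys.max(),10):
    a=xs[ys==y]
    if len(a):p=onz("wrist",(a.min(),y),.063)[:2];q=onz("wrist",(a.max()+1,y),.063)[:2];print(y,a.min(),a.max(),(p+q)/2,np.linalg.norm(p-q))
g=cv2.cvtColor(im,cv2.COLOR_BGR2GRAY)
L=cv2.createLineSegmentDetector(0).detect(g)[0][:,0]
for l in L:
    if np.hypot(l[2]-l[0],l[3]-l[1])>20 and 170<l[1]<340 and 200<l[0]<450: print(np.round(l,1),onz("wrist",l[:2],.052)[:2],onz("wrist",l[2:],.052)[:2])
f=2;cv2.imwrite("pics/w13c.png",cv2.resize(im[100:390,160:480],None,fx=f,fy=f,interpolation=cv2.INTER_CUBIC))
E
```

```text
time_s: 31.0
tcp_pos: [0.5268, -0.0886, 0.2118]
force: [-0.2, -0.1, 0.5]
time_s: 31.3
tcp_pos: [0.512, -0.0886, 0.2099]
force: [0.2, 0.2, -0.4]
wrist gauge 0.68 [314.496 263.   ] [ 0.5935 -0.0929]
wrist press 0.75 [318.592 288.2  ] [ 0.6593 -0.089 ]
wrist beaker 0.87 [124.416 178.08 ] [ 0.5148 -0.3091]
wrist rack 0.79 [628.288 189.92 ] [0.5323 0.268 ]
scene gauge 0.92 [353.024 188.   ] [ 0.5978 -0.0885]
scene gauge_tip 0.93 [329.28 179.2 ] [ 0.6758 -0.0803]
scene press 0.55 [335.872 198.32 ] [ 0.6503 -0.0807]
scene jar 0.54 [364.672 153.4  ] [ 0.7335 -0.3463]
scene beaker 0.72 [415.68 178.8 ] [ 0.5233 -0.3212]
scene rack 0.9 [282.624 288.6  ] [0.5303 0.2698]
side gauge 0.75 [318.016 222.   ] [ 0.5961 -0.0901]
side jar 0.83 [408.576 279.   ] [ 0.7302 -0.3432]
side beaker 0.72 [322.112 289.8  ] [ 0.5152 -0.3011]
side rack 0.9 [254.208 191.68 ] [0.5204 0.2598]
177 312 326 [ 0.5009 -0.0874] 0.01398769403203538
187 302 335 [ 0.5105 -0.0879] 0.032015373908766555
197 300 337 [ 0.5203 -0.088 ] 0.036135075917031786
207 300 337 [ 0.5303 -0.0881] 0.036495305175570605
217 301 338 [ 0.5405 -0.087
[... 1945 characters left out ...]
.0164] [0.6456 0.0525]
[256.5 188.7 273.9 199.4] [ 0.5146 -0.1491] [ 0.5257 -0.1327]
[262.9 304.3 264.8 328.1] [ 0.6466 -0.1506] [ 0.6781 -0.1503]
[351.9 293.1 280.6 292.3] [ 0.6329 -0.0527] [ 0.6315 -0.1304]
[296.9 245.7 271.9 245.5] [ 0.576  -0.1112] [ 0.5756 -0.1372]
[331.9 229.4 304.4 229.4] [ 0.558 -0.075] [ 0.5578 -0.1031]
[336.8 209.3 335.3 233.1] [ 0.5364 -0.0703] [ 0.5621 -0.0715]
[304.4 226.9 331.9 226.9] [ 0.5551 -0.103 ] [ 0.5553 -0.0751]
[364.4 246.2 339.3 245.4] [ 0.577  -0.0411] [ 0.576  -0.0672]
[331.9 225.2 311.9 224.9] [ 0.5534 -0.0751] [ 0.553  -0.0954]
[393.1 255.8 370.6 252.3] [ 0.5882 -0.0107] [ 0.584  -0.0345]
[406.9 310.4 379.4 310.9] [0.6554 0.009 ] [ 0.656  -0.0215]
```

View pics/w13c.png

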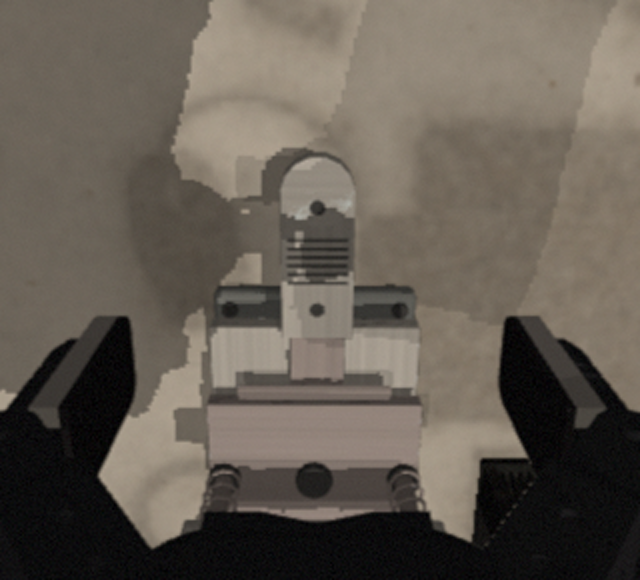

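The final view shows the gauge fully seated. Its shoulder is against the plate front at crop row ~338, it is straight, and it sits within about 2 mm of centre (gauge mid 317 against plate mid 314). The gripper is clear, so I'm handing in.

```bash
python3 -c "
from bench import bot
print(bot.finish_job())"
```

```text
the job is handed in; nothing more can be done
None
```

The thin gauge is seated in the press with its shoulder against the lower plate, straight and about 2 mm off centre, and released. The thick gauge, jar and beaker were left where they stood, and the job was handed in at about 32 s with no verdict returned.

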